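# Fit the matching feed disc on the coin counter

### The job

Get the coin counter ready: pick up the blue feed disc, the one whose three holes match the three studs on the machine's turntable, turn it until all three holes line up with the studs, and lower it over them. Keep hold of it until it lies flat on the turntable, then let go, and leave the red four-hole disc where it lies.

Things in the scene. Friction and masses are not known exactly. Their poses are not given: they have to be found in the camera images.
- disc3: Loose blue disc to fit, 140 mm across, 10 mm thick, 0.18-0.35 kg, flat on the table. Round black post handle, 28 mm across, in its middle, top 64 mm above the underside: grip it from above, any yaw, about 50 mm up (fingertips 27 mm or more up clear the studs). Three 28 mm through holes, centres 42 mm out at 0, 120, 240 degrees from its x axis. Origin: centre of underside; z up.
- turntable: Aluminium plate, 144 mm across, on the white fixed coin counter (240 x 200 mm, panel 86 mm high beside it). Three brass studs, 10 mm across, 22 mm tall, tapered tips, 42 mm from centre at 0, 120, 240 degrees from its x axis. Origin: centre of its flat top face, 80 mm above the table, where the disc's underside comes to lie; z up. Can turn about z but its gear holds to 0.5 N m.
- disc4: The wrong disc, to be left alone: loose red disc of the same outer size and post, but with four 21 mm holes, lying flat on the table. Origin: centre of the underside; z up along the post.
Not all that is in view belongs to the job. Leave any green or turquoise look-alike of the disc3 alone.

How it is judged:
By the outcome, as a careful person would: the job done as asked, in the order asked, and still so for the second after the job is handed in, with the robot touching nothing.
It also fails if it takes over 37 s, if anything falls off the work surface, if the arm or the gripper's body presses on something with over 40 N, if the wrist force passes 120 N, or if a joint passes its speed limit or range.

### The arm

A 6-joint arm with a two-finger parallel gripper is mounted at the origin on the work surface. World frame = base frame: x ahead of the robot, y to its left, z up, the work surface at z = 0. Lengths are in mm, angles in rad, forces in N, time in s.
With the tool pointing down it reaches from about 250 to 775 mm from the base axis. Payload 4 kg.
Tool frame: the origin (TCP) lies at the very end of the fingers, on their centre line; the grasp point (between the pads) lies 19 mm behind it; z points along the fingers, y is the direction in which the jaws open and shut (so a half turn about z gives the same grasp; the last joint's range is limited). The gripper opens to 85 mm and grips with 20 to 120 N. Pads are 22 mm wide; open, the fingers measure 114 mm over their backs; the gripper's body (76 mm by 85 mm) begins 54 mm behind the grasp point. The pads swing forward as they close: fully open they stand 13 mm farther back than shut.
Start: joints at [-0.103, 0.087, 1.371, -0, 1.684, -0.103], TCP at [550.016, -0.006, 231.341] pointing down, gripper open.
Joint ranges: [-3.1, 3.1], [-0.76, 2.03], [0.27, 2.55], [-1.08, 4.22], [0.17, 2.65], [-2.57, 2.57]. Speed limits (rad/s): [2.79, 2.79, 3.14, 3.14, 3.14, 3.14].

### API

Orientations are given as a unit quaternion [x, y, z, w].
In Python, from station import readout, grab_frame, get_calibration, order gives the robot as it stands. The module is installed in compiled form; this text tells all that it offers.
- The arm moves only by the shell command python3 -m inch 'ROWS' [OPENING] [FORCE]. ROWS is JSON, a list of rows, each a list of 2 entries, a list of its own where there are three numbers: the shift along the tool's x, y, z each as a share of 1000 mm, from -1 to 1, then the turn, a rotation vector about the tool's x, y, z each as a share of pi rad, from -1 to 1. A call has 1 to 10 rows; each row is the pose to reach, as a shift and turn from the pose commanded when the call began, along the tool's axes at that moment, turning the shorter way round; what a row does not reach only later rows make up. A row lasts 1/10 s, in which the tool goes at most 50 mm and 8.59 degrees, less where a joint would pass 70% of its speed; a pose out of reach is approached as far as the arm can. A call with a number of a shift or a turn outside -1 to 1 is refused whole. A call with a gripper value outside its range is refused whole. OPENING is the closure, from -1 (fully open) to 1 (shut), set as the call begins (- or left out, the last holds). The fingers move at their own pace and stop on an object; FORCE is the grip in N (left out, the last holds). Time passes only in rows, so rows that repeat a pose let the fingers close. It gives the time, the measured TCP pose, the force and the opening at its end, in the units of the state.
- readout.get_obs(): the state, without advancing time (a new reading comes with each control period).
- grab_frame(name): name is "scene" or "side" or "wrist"; returns the picture (480x640x3 uint8, blue, green, red); there is no depth.
- get_calibration(name): a dict with "fovy" (degrees; the focal length in pixels is half the picture's height over the tangent of half this angle, whatever the lens; pixels are square), "cx", "cy" (the principal point, pixels), "dist_coeffs" ([k1, k2, p1, p2, k3] as OpenCV has them; the pictures are not rectified), "extrinsics" (4x4, takes a point from camera to world coordinates). Camera axes: x right, y up, looking along -z (the intrinsics and any distortion apply to the point x, -y, -z); pixel columns grow to the right and rows downward; lengths in mm; the calibration is good to about 2 mm. A picture is of the moment at which its call begins: read the wrist's pose just before it. get_calibration takes no time and is no camera call; for the wrist camera it gives the pose at the moment of the call.
- order.job_done(): hands the job in, once; it reports no verdict.
The state is a dict: "clock": time; "qpos": joint angles; "qd": joint speeds; "joint_torque": joint torques, N m; "ee_pos": TCP position; "eef_rot": TCP orientation; "wrist_force": force on the tool from outside, world axes, zero at the start; "torque": the same for the moment, N m; "grip_width": finger opening in mm.
Only numpy, scipy, OpenCV 4.12 (cv2) and the standard library are available. Lean on these libraries where they do the work, as an engineer would, in place of code of your own. Each camera call takes 0.05 s, during which the arm holds its last target.

## Working session

There is one attempt and no reset: what is moved stays moved. The work goes in short steps, Python scripts to look and compute and a shell command to move; the robot and the scene stay as the last step left them, time stands still between calls to the robot, and variables do not carry over. Pictures are saved under pics/ and viewed, and the job is handed in when it is done.

```bash
mkdir -p pics; cat > h.py <<'E'
import numpy as np, cv2
from scipy.spatial.transform import Rotation as R
from station import readout, grab_frame, get_calibration, order
def K(c):
    f=240/np.tan(np.radians(c['fovy'])/2); return np.array([[f,0,c['cx']],[0,f,c['cy']],[0,0,1.]])
def rays(c,px):
    px=np.array(px,float).reshape(-1,1,2)
    u=cv2.undistortPoints(px,K(c),np.array(c['dist_coeffs'],float)).reshape(-1,2)
    d=np.c_[u[:,0],-u[:,1],-np.ones(len(u))]
    E=np.array(c['extrinsics']); return E[:3,3], d@E[:3,:3].T
def onplane(c,px,z):
    o,d=rays(c,px); return o+d*((z-o[2])/d[:,2])[:,None]
def proj(c,P):
    E=np.array(c['extrinsics']); q=(np.array(P,float).reshape(-1,3)-E[:3,3])@E[:3,:3]
    q=q*[1,-1,-1]
    return cv2.projectPoints(q.reshape(-1,1,3),np.zeros(3),np.zeros(3),K(c),np.array(c['dist_coeffs'],float))[0].reshape(-1,2)
def tri(c1,p1,c2,p2):
    o1,d1=rays(c1,p1);o2,d2=rays(c2,p2);d1=d1[0]/np.linalg.norm(d1);d2=d2[0]/np.linalg.norm(d2)
    s=np.linalg.lstsq(np.c_[d1,-d2],o2-o1,rcond=None)[0]
    a=o1+s[0]*d1;b=o2+s[1]*d2; return (a+b)/2,np.linalg.norm(a-b)
E
python3 - <<'E'
from h import *
import pickle
o=readout.get_obs();print(o)
D={}
for n in ['scene','side','wrist']:
    c=get_calibration(n);im=grab_frame(n);D[n]=(c,im);cv2.imwrite(f'pics/{n}0.png',im);print(n,c)
pickle.dump(D,open('d0.pkl','wb'))
E
```

```text
{'clock': 0.0, 'qpos': array([-1.03091515e-01,  8.79606349e-02,  1.37230586e+00, -2.19877723e-05,
        1.68360095e+00, -1.03099112e-01]), 'qd': array([ 0.00067253, -0.00136395, -0.00100799, -0.00138394,  0.0009591 ,
       -0.0004058 ]), 'joint_torque': array([ 4.64244640e-04, -3.51862407e+01, -3.13276148e+01,  2.58579206e-05,
        1.07225846e-02,  9.27783418e-06]), 'ee_pos': array([5.49484482e+02, 4.62477082e-02, 2.30109875e+02]), 'eef_rot': array([ 0.7071045 ,  0.70710814, -0.0007257 , -0.00087587]), 'wrist_force': array([ 0.05506732, -0.37321634, -0.32748719]), 'torque': array([-0.00821641, -0.02719705, -0.00885613]), 'grip_width': 85.27707223814662}
scene {'fovy': 53.29650619078012, 'cx': 319.1719613253999, 'cy': 233.25816752887513, 'dist_coeffs': array([-0.07584409,  0.        ,  0.        ,  0.        ,  0.        ]), 'extrinsics': array([[-4.60809179e-01, -5.52788663e-01,  6.94319519e-01,
         1.06045630e+03],
       [ 8.87403712e-01, -2.75510966e-01,  3.69605680e-01,
         1.95546538e+02],
       [-1.30211882e-02,  7.86459409e-01,  6.17504694e-01,
         5.7081
[... 456 characters left out ...]
      [-2.60968229e-02,  8.71256579e-01,  4.90133583e-01,
         4.98744537e+02],
       [ 0.00000000e+00,  0.00000000e+00,  0.00000000e+00,
         1.00000000e+00]])}
wrist {'fovy': 67.10107015807333, 'cx': 316.4476561136982, 'cy': 240.66226304704935, 'dist_coeffs': array([-0.06391978,  0.        ,  0.        ,  0.        ,  0.        ]), 'extrinsics': array([[ 9.99996928e-01, -3.19133621e-04,  2.45794689e-03,
         5.49856012e+02],
       [-4.36668682e-04,  9.53480974e-01,  3.01452883e-01,
         7.71812211e+01],
       [-2.43980935e-03, -3.01453031e-01,  9.53477906e-01,
         3.73230401e+02],
       [ 0.00000000e+00,  0.00000000e+00,  0.00000000e+00,
         1.00000000e+00]])}
```

View pics/scene0.png

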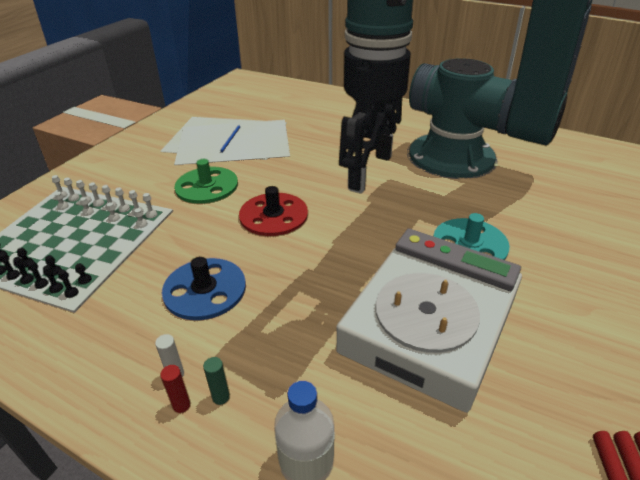

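View pics/side0.png

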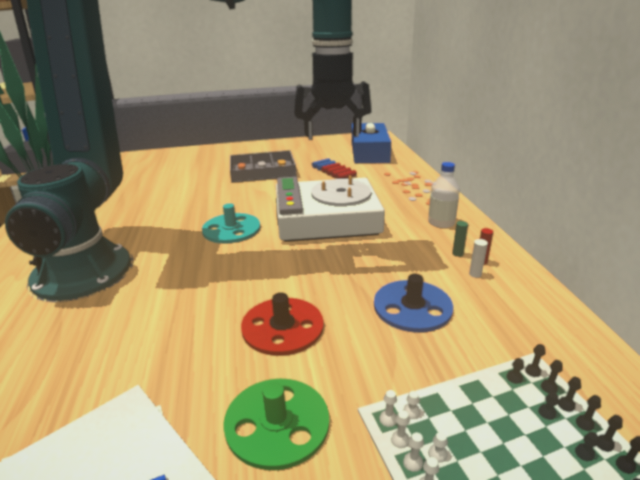

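View pics/wrist0.png

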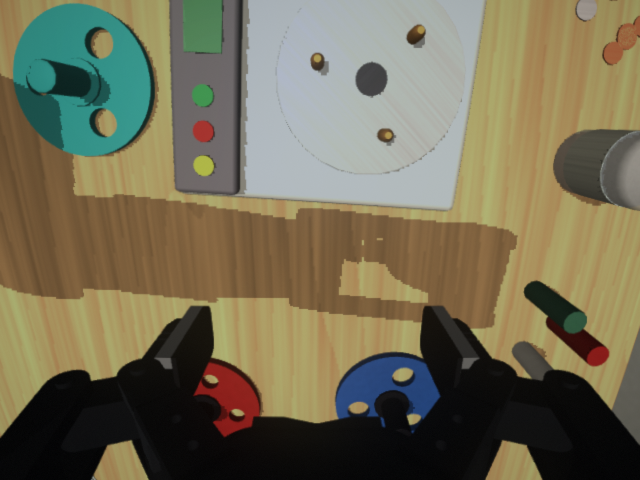

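Scene: candidates are the blue 3-hole disc (204,287), the red 4-hole disc (273,213), and the green (206,184) and turquoise (471,242) look-alikes; the pen and blue box are blue but not discs. I choose blue (side 413,303; wrist 390,400). The turntable is at scene (427,309), with studs at (397,298), (445,286) and (444,324). Measuring next.

```bash
cat > m.py <<'E'
from h import *
import pickle
from scipy.optimize import least_squares
D=pickle.load(open('d0.pkl','rb'))
def circ(P):
    A=np.c_[2*P[:,:2],np.ones(len(P))];s=np.linalg.lstsq(A,(P[:,:2]**2).sum(1),rcond=None)[0]
    r=np.sqrt(s[2]+s[0]**2+s[1]**2);res=np.hypot(*(P[:,:2]-s[:2]).T)-r
    return s[:2],r,res.std()
def bluemask(im):
    h=cv2.cvtColor(im,cv2.COLOR_BGR2HSV);return cv2.inRange(h,(100,120,40),(125,255,255))
if __name__=='__main__':
  for n,roi in [('scene',(150,245,260,330)),('side',(365,265,465,340))]:
    c,im=D[n];x0,y0,x1,y1=roi
    m=np.zeros((480,640),np.uint8);m[y0:y1,x0:x1]=bluemask(im)[y0:y1,x0:x1]
    cs,hi=cv2.findContours(m,cv2.RETR_CCOMP,cv2.CHAIN_APPROX_NONE)
    i=max(range(len(cs)),key=lambda k:cv2.contourArea(cs[k]))
    hull=cv2.convexHull(cs[i])
    for z in (0,5,10): print(n,'outer z',z,circ(onplane(c,hull,z)))
    for k in range(len(cs)):
      if hi[0][k][3]==i and cv2.contourArea(cs[k])>15:
        P=onplane(c,cs[k],10);print(' hole',cs[k].reshape(-1,2).mean(0),cv2.contourArea(cs[k]),circ(P))
    cr=cv2.resize(np.hstack([im[y0:y1,x0:x1],cv2.cvtColor(m[y0:y1,x0:x1],cv2.COLOR_GRAY2BGR)]),None,fx=3,fy=3,interpolation=cv2.INTER_CUBIC);cv2.imwrite(f'pics/cr_{n}.png',cr)
  c,im=D['scene'];cv2.imwrite('pics/cr_tt.png',cv2.resize(im[225:405,335:530],None,fx=4,fy=4,interpolation=cv2.INTER_CUBIC)[:600,:780])
  c,im=D['side'];cv2.imwrite('pics/cr_tts.png',cv2.resize(im[165:245,270:390],None,fx=6,fy=6,interpolation=cv2.INTER_CUBIC))
E
python3 m.py
```

```text
scene outer z 0 (array([ 638.00696289, -254.71150704]), np.float64(71.52309753872495), np.float64(1.3336609411543225))
scene outer z 5 (array([ 641.70738565, -250.76749535]), np.float64(70.89659472335403), np.float64(1.3219788082050938))
scene outer z 10 (array([ 645.4078084 , -246.82348366]), np.float64(70.27009190797904), np.float64(1.31029667525589))
 hole [218.57142857 299.11904762] 154.0 (array([ 656.89627799, -206.56605379]), np.float64(13.439668689097854), np.float64(0.919556460902986))
 hole [178.76923077 291.82051282] 138.5 (array([ 673.83628054, -276.45358673]), np.float64(13.158476659659732), np.float64(1.0121384438210603))
side outer z 0 (array([ 646.63730839, -238.95928353]), np.float64(66.48152789376292), np.float64(0.7017247462417054))
side outer z 5 (array([ 643.9551084 , -245.02600749]), np.float64(65.81503911060605), np.float64(0.6946898346346603))
side outer z 10 (array([ 641.2729084 , -251.09273145]), np.float64(65.14855032745032), np.float64(0.6876549230276249))
```

View pics/cr_scene.png

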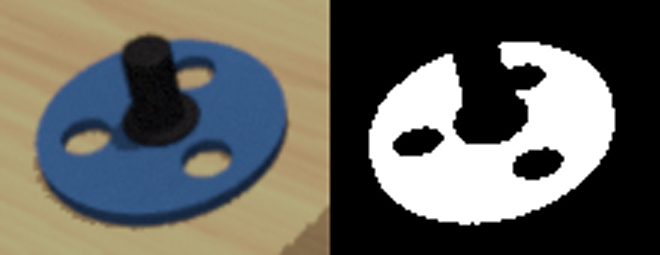

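View pics/cr_side.png

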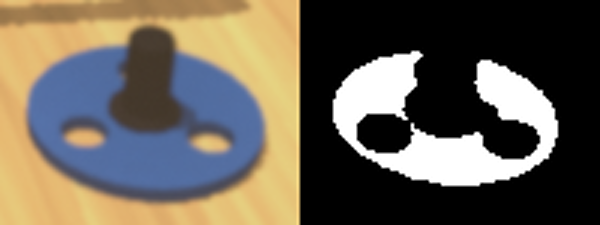

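View pics/cr_tt.png

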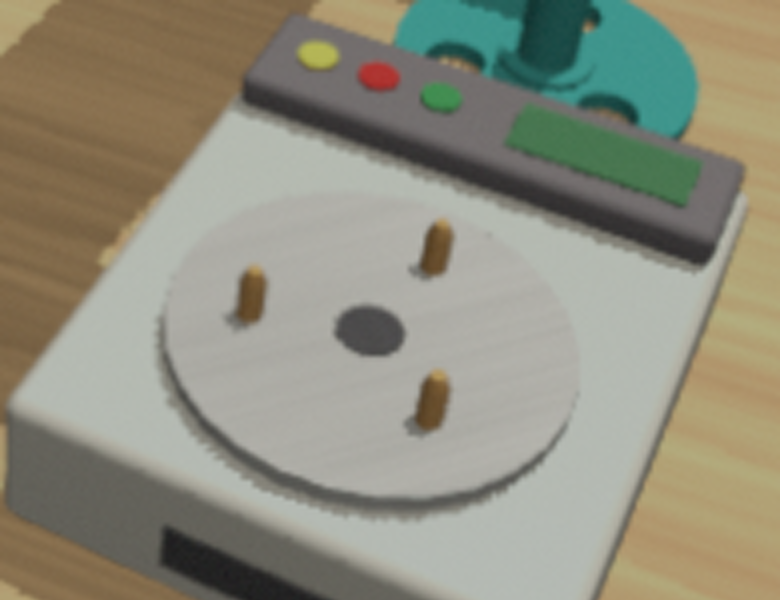

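View pics/cr_tts.png

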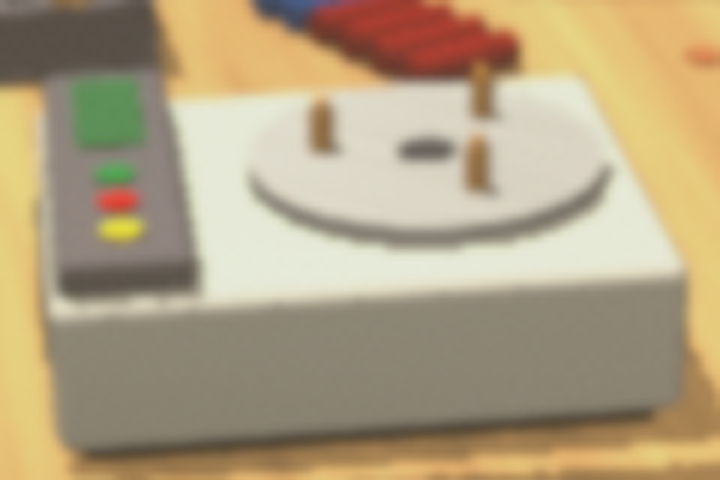

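Crops confirm the choice: a blue disc with a black post and three large holes. The turntable shows three studs and a dark hub at scene (427.5,307.5).

```bash
cat > m2.py <<'E'
from m import *
cs,cd,cw=[D[n][0] for n in('scene','side','wrist')]
print('post top',tri(cs,[150+148/3,245+45/3],cd,[365+152/3,265+40/3]))
hub=([335+370/4,225+330/4],[270+427/6,165+149/6],[371.3,79])
print('hub',tri(cs,hub[0],cd,hub[1]),tri(cs,hub[0],cw,hub[2]),onplane(cw,hub[2],80),onplane(cs,hub[0],80),onplane(cd,hub[1],80))
S=[(254,268),(441,224),(438,374)];T=[(320,98),(482,64),(478,139)]
for i in range(3):
  for j in range(3):
    p,e=tri(cs,[335+S[i][0]/4,225+S[i][1]/4],cd,[270+T[j][0]/6,165+T[j][1]/6])
    if e<5: print('tip',i,j,p,e)
B=[(250,321),(434,273),(430,430)];
for b in B: print('base scene',onplane(cs,[335+b[0]/4,225+b[1]/4],80))
im=D['wrist'][1]
cv2.imwrite('pics/cr_w1.png',cv2.resize(im[0:190,260:480],None,fx=3,fy=3,interpolation=cv2.INTER_CUBIC))
cv2.imwrite('pics/cr_w2.png',cv2.resize(im[340:440,320:450],None,fx=5,fy=5,interpolation=cv2.INTER_CUBIC))
h=cv2.cvtColor(im,cv2.COLOR_BGR2HSV)
# stud masks
m=cv2.inRange(h,(5,90,20),(28,255,255));m[:, :280]=0;m[:,450:]=0;m[170:]=0
n,l,st,ce=cv2.connectedComponentsWithStats(m)
print([(st[i],ce[i].round(1)) for i in range(1,n) if st[i,4]>30])
E
python3 m2.py
```

```text
post top (array([ 640.16592396, -250.76318797,   62.78457821]), np.float64(3.826026759042099))
hub (array([590.66498961, 113.22103074,  80.22218667]), np.float64(1.2958660922346803)) (array([590.30058086, 112.87857356,  80.48069251]), np.float64(1.2386481447677655)) [[590.51657085 112.33300845  80.        ]] [[589.63531891 113.38695555  80.        ]] [[591.03039374 112.58248532  80.        ]]
tip 0 2 [601.00855456  71.95236939 100.89283406] 2.3535643289672175
tip 1 0 [550.11634221 124.00270917 101.21184721] 0.3463824050679206
tip 2 1 [620.26467337 142.70561206 102.22828627] 0.6849403979000852
base scene [[604.15749312  74.52552987  80.        ]]
base scene [[552.67671373 125.59075497  80.        ]]
base scene [[624.00715559 144.82912295  80.        ]]
[(array([407,  25,  18,  19, 229], dtype=int32), array([415.7,  33.8])), (array([311,  53,  12,  15, 137], dtype=int32), array([316.6,  60. ])), (array([378, 129,  15,  12, 149], dtype=int32), array([385. , 134.5]))]
```

```bash
sleep 1
```

```text
(no output)
```

View pics/cr_w1.png

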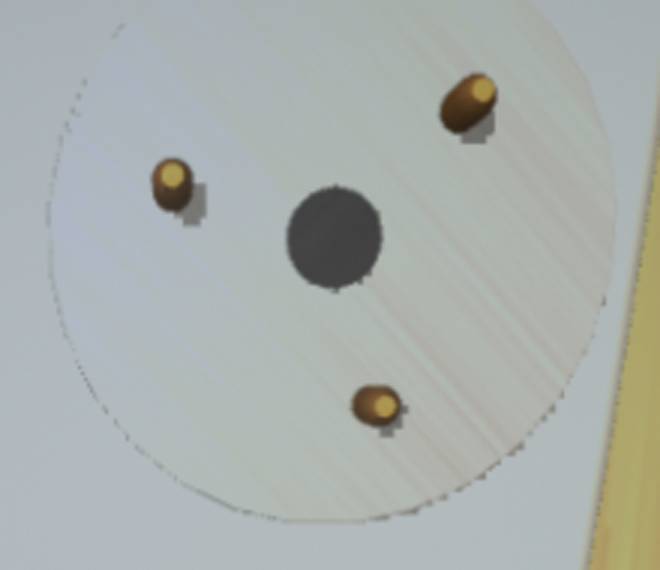

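View pics/cr_w2.png

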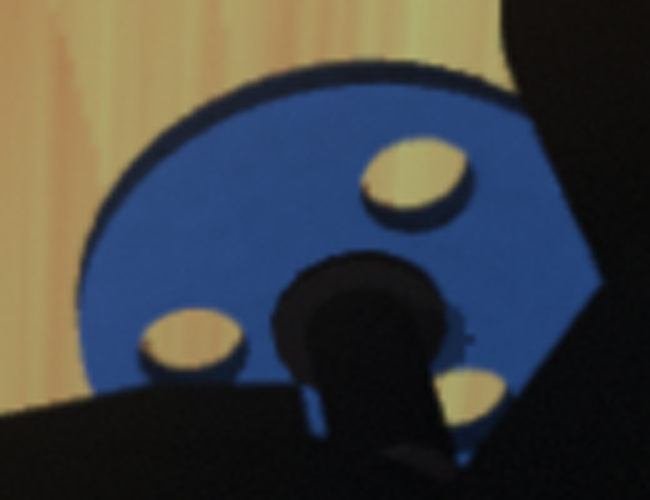

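Hub from three ray pairs is (590.4,112.7,80.3), matching the given 80 mm height, and the stud tips are at about 101–102. The disc is near (641,-250), with its post top at about 63 mm, so the sizes agree. Moving above the disc.

```bash
python3 -m inch '[[[-0.02,0.007,0],[0,0,0]],[[-0.055,0.02,0],[0,0,0]],[[-0.095,0.035,0],[0,0,0]],[[-0.135,0.05,0],[0,0,0]],[[-0.175,0.065,0],[0,0,0]],[[-0.21,0.078,0],[0,0,0]],[[-0.235,0.087,0],[0,0,0]],[[-0.249,0.092,0],[0,0,0]],[[-0.249,0.092,0],[0,0,0]],[[-0.249,0.092,0],[0,0,0]]]' -1 60
python3 - <<'E'
from h import *
import pickle
o=readout.get_obs();c=get_calibration('wrist');im=grab_frame('wrist')
pickle.dump((o,c,im),open('d1.pkl','wb'));cv2.imwrite('pics/w1.png',im);print(o['ee_pos'],c['extrinsics'][:3,3],o['clock'],o['wrist_force'])
E
```

```text
clock: 1.15
ee_pos: [641.8, -248.6, 230.6]
eef_rot: [0.707, 0.707, 0.0, -0.001]
wrist_force: [0.1, 0.7, 1.0]
grip_width: 85.5
[ 641.76966102 -248.63434645  230.5887731 ] [ 641.9716132  -171.6516209   373.65898763] 1.15 [0.1124718  0.72701458 0.97925625]
```

View pics/w1.png

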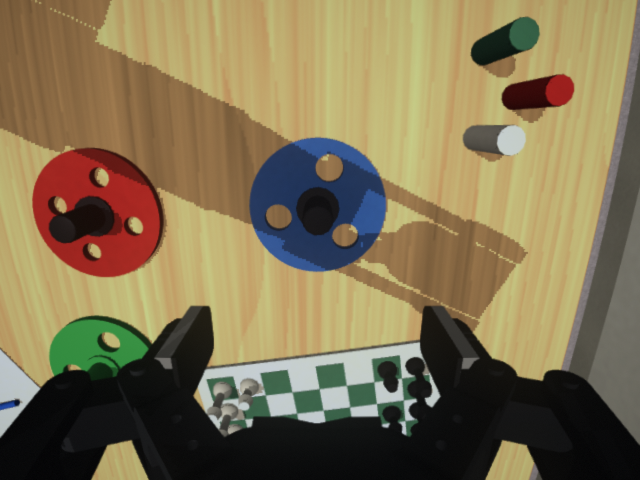

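The wrist image shows the blue disc at (318,204), with holes at (329,167), (279,216) and (345,235) and the post at (318,210).

```bash
python3 - <<'E'
from m import *
o,c,im=pickle.load(open('d1.pkl','rb'))
m=bluemask(im);m2=cv2.inRange(cv2.cvtColor(im,cv2.COLOR_BGR2HSV),(98,90,25),(128,255,255));m2[:,:240]=0;m2[:,395:]=0;m2[280:]=0
cs,hi=cv2.findContours(m2,cv2.RETR_CCOMP,cv2.CHAIN_APPROX_NONE)
i=max(range(len(cs)),key=lambda k:cv2.contourArea(cs[k]))
hull=cv2.convexHull(cs[i]);
for z in(0,10):print(z,circ(onplane(c,hull,z)))
ctr=circ(onplane(c,hull,8))[0]
H=[]
for k in range(len(cs)):
  if hi[0][k][3]==i and cv2.contourArea(cs[k])>50:
    P=onplane(c,cs[k],10);q,r,e=circ(P);mx=P.mean(0)[:2]
    print(cs[k].reshape(-1,2).mean(0),cv2.contourArea(cs[k]),q.round(1),r,e,'rad',np.hypot(*(q-ctr)),'ang',np.degrees(np.arctan2(*(q-ctr)[::-1]))%120)
    H.append((q,r))
g=np.array([q for q,r in H if 10<r<16]);
if len(g)==3:
  mc=g.mean(0);print('hole centroid',mc,[np.degrees(np.arctan2(*(q-mc)[::-1]))%120 for q in g],[np.hypot(*(q-mc)) for q in g])
w=cv2.inRange(im,(0,0,0),(45,45,45))
cv2.imwrite('pics/cr2.png',cv2.resize(np.hstack([im[130:280,240:395],cv2.cvtColor(m2[130:280,240:395],cv2.COLOR_GRAY2BGR)]),None,fx=2.5,fy=2.5))
c0,im0=D['wrist'];T=np.array([(172,174),(483,90),(385,406)])/3+[260,0]
P=onplane(c0,T,102);mc=P.mean(0);print('studs',P.round(1),mc,[np.degrees(np.arctan2(*(q-mc)[1::-1]))%120 for q in P],[np.hypot(*(q-mc)[:2]) for q in P])
# disc height: two views, same holes (scene vs wrist)
print('z check hole',tri(D['scene'][0],[218.6,299.1],c,[328.8,167]),tri(D['scene'][0],[178.8,291.8],c,[345,235]))
E
```

```text
0 (array([ 642.15320088, -253.07236986]), np.float64(71.31766949988699), np.float64(0.15775636756070532))
10 (array([ 642.14834116, -250.89335767]), np.float64(69.4090396565895), np.float64(0.15353443331624894))
[344.82432432 235.01351351] 549.0 [ 670.9 -280.2] 14.19091746554009 0.32494128611046835 rad 40.73896848616781 ang 74.9158185218319
[278.01315789 216.47368421] 586.0 [ 601.6 -260.2] 14.337984553680336 0.29320645441528875 rad 41.45846398023787 ang 72.28623421176971
[317.22834646 210.12598425] 1556.5 [ 642.1 -254. ] 23.252593548169326 1.639984079632312 rad 2.624461201190944 ang 29.915172437014718
[329.08433735 167.30120482] 684.5 [ 653.7 -210.1] 14.610980681741088 0.31382497183748237 rad 42.87233063687076 ang 74.32143097102642
hole centroid [ 642.09642954 -250.12719308] [np.float64(73.79940180738015), np.float64(73.91639748943186), np.float64(73.80554740355122)] [np.float64(41.63537831373285), np.float64(41.67943357567707), np.float64(41.73106814354129)]
studs [[549.8 123.2 102. ]
 [620.3 141.7 102. ]
 [601.3  71.5 102. ]] [590.47346607 112.12393487 102.        ] [np.float64(44.75721455403777), np.float64(44.715401155592765), np.float64(44.92055354390466)] [np.float64(42.13209480446473), np.float64(41.97607213922152), np.float64(42.0277193986596)]
z check hole (array([ 653.76107538, -210.0338225 ,    5.41787358]), np.float64(0.04499040934388581)) (array([ 671.2305658 , -280.70616123,    5.73337865]), np.float64(1.3175164388240124))
```

View pics/cr2.png

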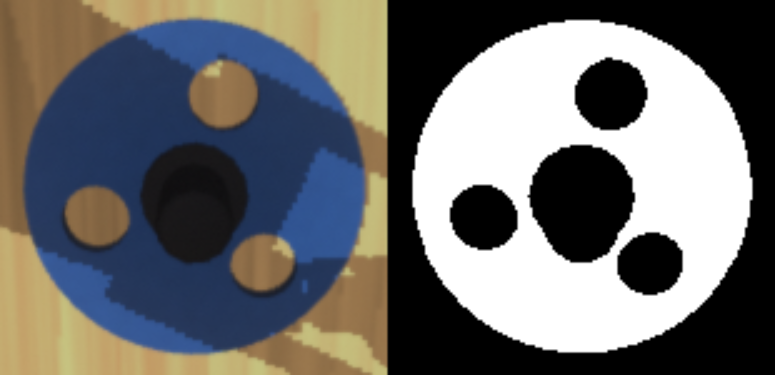

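Disc centre is (642.1,-250.3) with holes at 73.85° and all three agreeing within 0.1°. The studs are centred at (590.5,112.3) at 44.8°. That needs a world turn of −29.05°, which is a tool z turn of +0.161. Descending to TCP z≈32.

```bash
python3 -m inch '[[[-0.001,0,0.015],[0,0,0]],[[-0.001,0,0.045],[0,0,0]],[[-0.001,0,0.08],[0,0,0]],[[-0.001,0,0.115],[0,0,0]],[[-0.001,0,0.145],[0,0,0]],[[-0.001,0,0.17],[0,0,0]],[[-0.001,0,0.187],[0,0,0]],[[-0.001,0,0.196],[0,0,0]],[[-0.001,0,0.199],[0,0,0]],[[-0.001,0,0.199],[0,0,0]]]' -1 60 && python3 -m inch '[[[0,0,0],[0,0,0]],[[0,0,0],[0,0,0]],[[0,0,0],[0,0,0]],[[0,0,0],[0,0,0]],[[0,0,0],[0,0,0]],[[0,0,0],[0,0,0]],[[0,0,0],[0,0,0]],[[0,0,0],[0,0,0]]]' 1 60
```

```text
clock: 2.2
ee_pos: [642.5, -250.0, 33.1]
eef_rot: [0.707, 0.707, 0.0, 0.001]
wrist_force: [-0.3, -0.5, 0.2]
grip_width: 85.3
clock: 3.0
ee_pos: [642.5, -250.3, 33.2]
eef_rot: [0.707, 0.707, 0.0, 0.001]
wrist_force: [0.3, 0.1, 5.0]
grip_width: 26.4
```

```bash
python3 -m inch '[[[0,0,0],[0,0,0]],[[0,0,-0.006],[0,0,0]],[[0,0,-0.02],[0,0,0]],[[0,0,-0.045],[0,0,0]],[[0,0,-0.075],[0,0,0]],[[0,0,-0.105],[0,0,0]],[[0,0,-0.135],[0,0,0]],[[0,0,-0.152],[0,0,0]],[[0,0,-0.16],[0,0,0]],[[0,0,-0.16],[0,0,0]]]' 1 80
python3 - <<'E'
from h import *
import pickle
o=readout.get_obs();c=get_calibration('wrist');im=grab_frame('wrist')
pickle.dump((o,c,im),open('d2.pkl','wb'));cv2.imwrite('pics/w2.png',im);print(o['ee_pos'],o['clock'],o['wrist_force'],o['grip_width'])
E
```

```text
clock: 4.0
ee_pos: [642.3, -250.1, 193.8]
eef_rot: [0.707, 0.707, 0.0, 0.001]
wrist_force: [0.1, 0.5, -1.6]
grip_width: 26.2
[ 642.32393588 -250.1357378   193.75579264] 4.0 [ 0.09043465  0.46012117 -1.62997387] 26.17912810686462
```

View pics/w2.png

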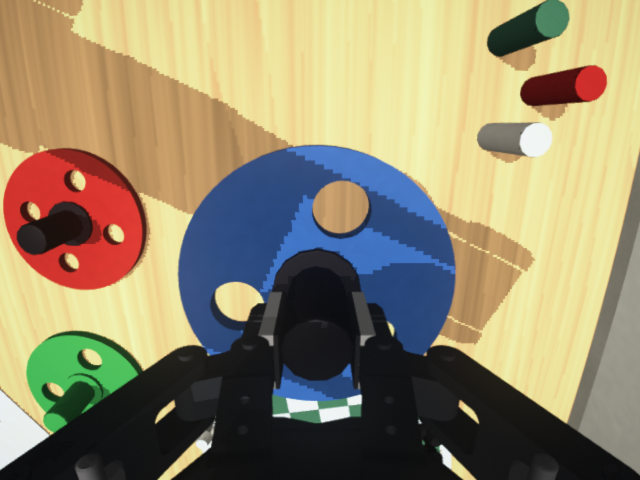

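The disc is held level, with holes visible at (341,208) and (240,300). Checking its pose in the grip.

```bash
cat > held.py <<'E'
from m import *
import sys
def held(f,off=-23.2):
  o,c,im=pickle.load(open(f,'rb'));z=o['ee_pos'][2]+off
  m2=cv2.inRange(cv2.cvtColor(im,cv2.COLOR_BGR2HSV),(98,90,25),(128,255,255))
  m2[:,:150]=0;m2[:,490:]=0
  cs,hi=cv2.findContours(m2,cv2.RETR_CCOMP,cv2.CHAIN_APPROX_NONE)
  i=max(range(len(cs)),key=lambda k:cv2.contourArea(cs[k]))
  hull=cv2.convexHull(cs[i]);hull=hull[hull[:,0,1]<300]
  for dz in (-6,0,6):print('outer',circ(onplane(c,hull,z+dz)))
  ctr=circ(onplane(c,hull,z-1))[0]
  for k in range(len(cs)):
    if hi[0][k][3]==i and cv2.contourArea(cs[k])>200:
      for zz in(z,): 
        q,r,e=circ(onplane(c,cs[k],zz));print(cs[k].reshape(-1,2).mean(0),q,r,e,np.hypot(*(q-ctr)),np.degrees(np.arctan2(*(q-ctr)[::-1]))%120)
        q,r,e=circ(onplane(c,cs[k],zz));t=o['ee_pos'][:2];print('  vs tcp',np.hypot(*(q-t)),np.degrees(np.arctan2(*(q-t)[::-1]))%120)
held(sys.argv[1])
E
python3 held.py d2.pkl
```

```text
outer (array([ 642.31777163, -253.28465625]), np.float64(72.03146487052061), np.float64(0.11311959562378834))
outer (array([ 642.3091238 , -250.48016898]), np.float64(69.52019686377115), np.float64(0.10917585212290613))
outer (array([ 642.30047597, -247.67568171]), np.float64(67.0089288570194), np.float64(0.10523210862202412))
[340.4875  206.59375] [ 653.54165518 -209.15412876] 13.407558269431535 0.3012557924317415 43.27620876597933 74.95835112597885
  vs tcp 42.48916927016608 74.69164994747224
```

```bash
python3 -m inch '[[[0.015,-0.002,0],[0,0,0.005]],[[0.05,-0.007,0],[0,0,0.02]],[[0.09,-0.013,0],[0,0,0.04]],[[0.135,-0.019,0],[0,0,0.06]],[[0.18,-0.026,0],[0,0,0.08]],[[0.225,-0.032,0],[0,0,0.1]],[[0.27,-0.039,0],[0,0,0.12]],[[0.31,-0.045,0],[0,0,0.14]],[[0.34,-0.049,0],[0,0,0.155]],[[0.355,-0.051,0],[0,0,0.161]]]' && python3 -m inch '[[[0.0072,-0.0032,0],[0,0,0.001]],[[0.0072,-0.0032,0],[0,0,0.001]],[[0.0072,-0.0032,0],[0,0,0.001]],[[0.0072,-0.0032,0],[0,0,0.001]]]'
python3 - <<'E'
from h import *
import pickle
o=readout.get_obs();c=get_calibration('wrist');im=grab_frame('wrist')
pickle.dump((o,c,im),open('d3.pkl','wb'));cv2.imwrite('pics/w3.png',im);print(o['ee_pos'],o['clock'],o['wrist_force'],o['grip_width'],R.from_quat(o['eef_rot']).as_matrix().round(3))
im=grab_frame('scene');cv2.imwrite('pics/s3.png',im);im=grab_frame('side');cv2.imwrite('pics/d3.png',im)
E
python3 held.py d3.pkl
```

```text
clock: 5.05
ee_pos: [589.1, 108.0, 189.8]
eef_rot: [0.861, 0.509, -0.002, -0.001]
wrist_force: [-0.1, 0.0, -1.6]
grip_width: 25.9
clock: 5.45
ee_pos: [591.8, 111.6, 191.9]
eef_rot: [0.863, 0.506, -0.0, 0.0]
wrist_force: [-0.3, -0.4, -2.2]
grip_width: 26.2
[591.81359756 111.61359968 191.85583343] 5.45 [-0.26211816 -0.4143722  -2.15703768] 26.20281945566748 [[ 0.488  0.873 -0.001]
 [ 0.873 -0.488 -0.001]
 [-0.001 -0.    -1.   ]]
outer (array([589.90836849, 108.83163193]), np.float64(72.30382908751967), np.float64(0.1555397894521242))
outer (array([591.29297298, 111.27815098]), np.float64(69.78342423955627), np.float64(0.1501179017826403))
outer (array([592.67757747, 113.72467004]), np.float64(67.26301939159495), np.float64(0.14469601411316305))
[340.64968153 206.43312102] [621.6374801  141.87048474] 13.192132456097578 0.33909846620604567 43.54139182795757 45.39528101340451
  vs tcp 42.484621494748744 45.41292394187791
```

View pics/w3.png

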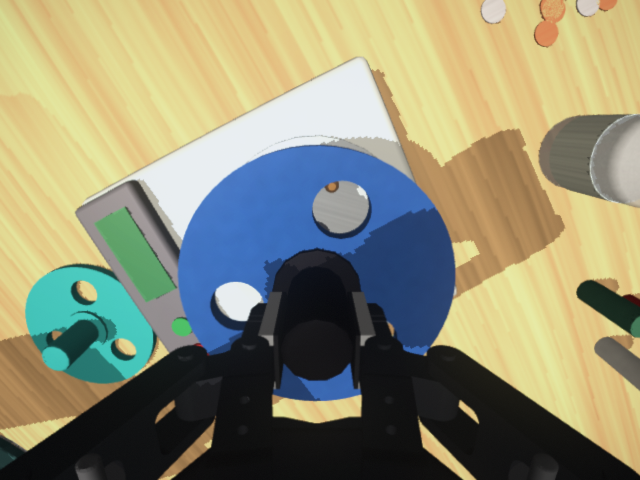

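View pics/s3.png

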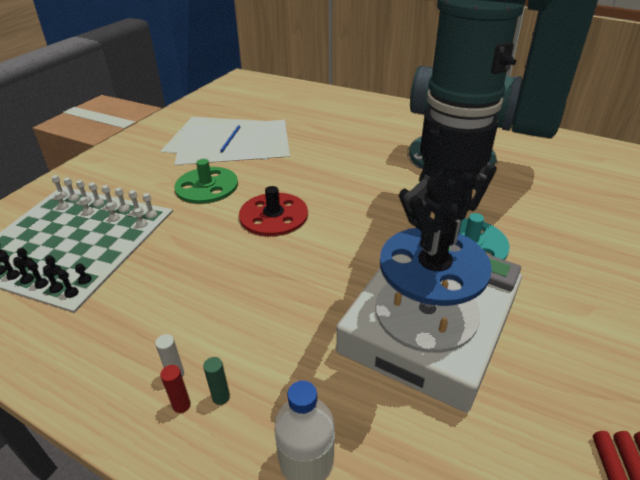

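The wrist view shows a stud in the visible hole at (333,187). The hole centre is measured at (621.6,141.9), against the stud at (620.4,142). Lowering to just above the tips and checking.

```bash
python3 -m inch '[[[0,-0.001,0.005],[0,0,0]],[[0,-0.001,0.015],[0,0,0]],[[0,-0.001,0.027],[0,0,0]],[[0,-0.001,0.037],[0,0,0]],[[0,-0.001,0.045],[0,0,0]],[[0,-0.001,0.05],[0,0,0]],[[0,-0.001,0.05],[0,0,0]],[[0,-0.001,0.05],[0,0,0]]]'
python3 - <<'E'
from h import *
import pickle
o=readout.get_obs();print(o['ee_pos'],o['clock'],o['wrist_force'])
a=grab_frame('wrist');b=grab_frame('scene');c=grab_frame('side')
f=lambda i,x0,x1,y0,y1:cv2.resize(i[y0:y1,x0:x1],(390,290),interpolation=cv2.INTER_CUBIC)
cv2.imwrite('pics/m4.png',np.vstack([np.hstack([f(a,170,470,130,353),f(b,350,530,220,354)]),np.hstack([f(c,270,400,140,237),f(b,320,560,190,370)])]))
E
```

```text
clock: 6.4
ee_pos: [591.0, 113.4, 142.6]
eef_rot: [0.862, 0.506, 0.0, 0.0]
wrist_force: [-0.2, -0.2, -2.0]
grip_width: 25.8
[591.02473121 113.39560162 142.57412933] 6.4 [-0.1820441  -0.21814953 -2.04250541]
```

View pics/m4.png

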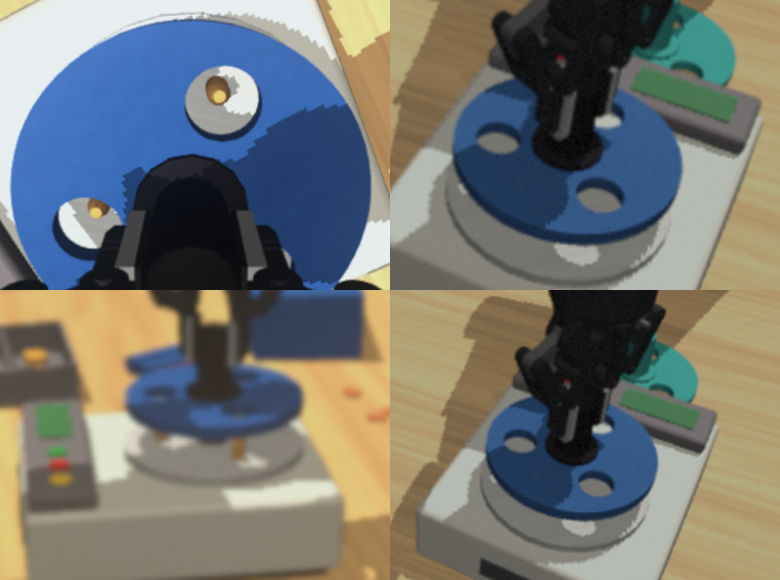

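Two tips show inside the holes near their centres (mosaic 220,97 and 96,212). Lowering.

```bash
python3 -m inch '[[[0,0,0.004],[0,0,0]],[[0,0,0.009],[0,0,0]],[[0,0,0.014],[0,0,0]],[[0,0,0.019],[0,0,0]],[[0,0,0.023],[0,0,0]],[[0,0,0.026],[0,0,0]],[[0,0,0.027],[0,0,0]],[[0,0,0.027],[0,0,0]],[[0,0,0.027],[0,0,0]]]' && python3 -m inch '[[[0,0,0.001],[0,0,0]],[[0,0,0.001],[0,0,0]],[[0,0,0.001],[0,0,0]]]'
```

```text
clock: 7.45
ee_pos: [591.0, 113.4, 115.6]
eef_rot: [0.862, 0.506, 0.0, 0.0]
wrist_force: [-0.1, 0.6, -2.3]
grip_width: 25.8
clock: 7.75
ee_pos: [590.9, 113.3, 114.4]
eef_rot: [0.862, 0.506, 0.0, 0.0]
wrist_force: [0.8, -1.1, -1.6]
grip_width: 25.5
```

```bash
python3 -m inch '[[[0,0,0.001],[0,0,0]],[[0,0,0.001],[0,0,0]],[[0,0,0.001],[0,0,0]]]' && python3 -m inch '[[[0,0,0.0005],[0,0,0]],[[0,0,0.0005],[0,0,0]],[[0,0,0.0005],[0,0,0]]]'
python3 - <<'E'
from h import *
b=grab_frame('scene');c=grab_frame('side');a=grab_frame('wrist')
f=lambda i,x0,x1,y0,y1:cv2.resize(i[y0:y1,x0:x1],(390,290),interpolation=cv2.INTER_CUBIC)
cv2.imwrite('pics/m5.png',np.vstack([np.hstack([f(a,170,470,130,353),f(b,350,530,220,354)]),np.hstack([f(c,270,400,140,237),f(b,320,560,190,370)])]))
E
```

```text
clock: 8.05
ee_pos: [590.9, 113.3, 113.4]
eef_rot: [0.862, 0.506, 0.0, 0.0]
wrist_force: [-0.5, 0.3, -1.7]
grip_width: 26.1
clock: 8.35
ee_pos: [590.9, 113.4, 113.3]
eef_rot: [0.862, 0.506, 0.0, 0.0]
wrist_force: [-1.0, 0.4, 0.5]
grip_width: 26.1
```

View pics/m5.png

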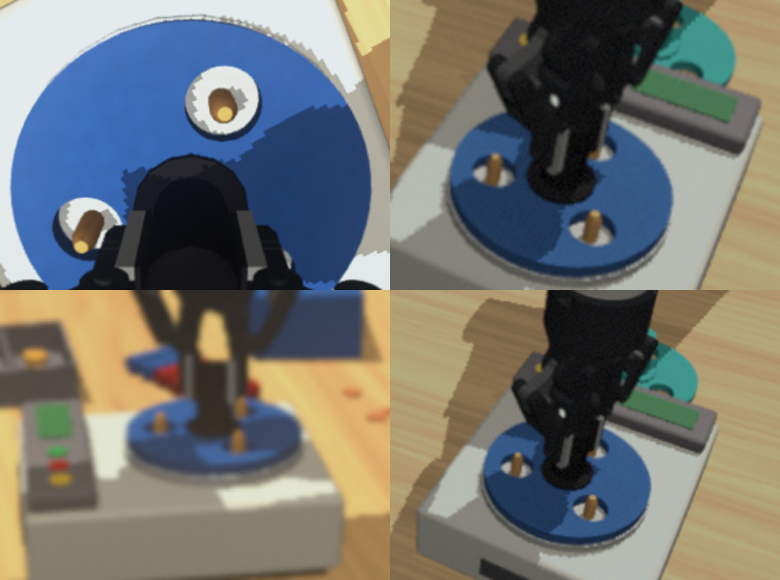

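All three studs now come up through the holes, and the force has begun to rise. A small press will confirm it is seated.

```bash
python3 -m inch '[[[0,0,0.0005],[0,0,0]],[[0,0,0.0005],[0,0,0]],[[0,0,0.0005],[0,0,0]]]'
```

```text
clock: 8.8
ee_pos: [590.9, 113.4, 113.2]
eef_rot: [0.862, 0.506, 0.0, 0.0]
wrist_force: [-3.3, -0.1, 5.3]
grip_width: 26.0
```

Seated: z has stopped while the force rose to 5 N. Letting go and rising.

```bash
python3 -m inch '[[[0,0,0],[0,0,0]],[[0,0,0],[0,0,0]],[[0,0,0],[0,0,0]],[[0,0,0],[0,0,0]],[[0,0,0],[0,0,0]],[[0,0,0],[0,0,0]],[[0,0,0],[0,0,0]],[[0,0,0],[0,0,0]]]' -1 && python3 -m inch '[[[0,0,-0.008],[0,0,0]],[[0,0,-0.025],[0,0,0]],[[0,0,-0.05],[0,0,0]],[[0,0,-0.08],[0,0,0]],[[0,0,-0.11],[0,0,0]],[[0,0,-0.135],[0,0,0]],[[0,0,-0.148],[0,0,0]],[[0,0,-0.15],[0,0,0]],[[0,0,-0.15],[0,0,0]]]'
python3 - <<'E'
from m import *
o=readout.get_obs();cw=get_calibration('wrist')
a=grab_frame('wrist');b=grab_frame('scene');c=grab_frame('side')
pickle.dump((o,cw,a),open('d6.pkl','wb'))
f=lambda i,x0,x1,y0,y1:cv2.resize(i[y0:y1,x0:x1],(390,290),interpolation=cv2.INTER_CUBIC)
cv2.imwrite('pics/m6.png',np.vstack([np.hstack([f(a,170,470,80,303),f(b,350,530,220,354)]),np.hstack([f(c,270,400,140,237),f(b,0,640,0,480)])]))
m=cv2.inRange(cv2.cvtColor(a,cv2.COLOR_BGR2HSV),(98,90,25),(128,255,255));m[:,:150]=0;m[:,490:]=0;m[320:]=0
cs,hi=cv2.findContours(m,cv2.RETR_CCOMP,cv2.CHAIN_APPROX_NONE);i=max(range(len(cs)),key=lambda k:cv2.contourArea(cs[k]))
hull=cv2.convexHull(cs[i])
for z in(80,90,95):print(z,circ(onplane(cw,hull,z)))
E
```

```text
clock: 9.6
ee_pos: [590.9, 113.3, 112.4]
eef_rot: [0.862, 0.506, 0.0, 0.0]
wrist_force: [0.0, 1.1, 0.3]
grip_width: 85.5
clock: 10.5
ee_pos: [590.7, 113.3, 261.8]
eef_rot: [0.862, 0.506, -0.0, -0.0]
wrist_force: [-0.2, -0.4, -0.3]
grip_width: 85.8
80 (array([589.30882903, 110.73585736]), np.float64(71.97143156019192), np.float64(0.12793020168318667))
90 (array([590.51169247, 112.89037852]), np.float64(69.75560787407963), np.float64(0.12399154484512645))
95 (array([591.11312419, 113.9676391 ]), np.float64(68.64769603101801), np.float64(0.12202221642609135))
```

View pics/m6.png

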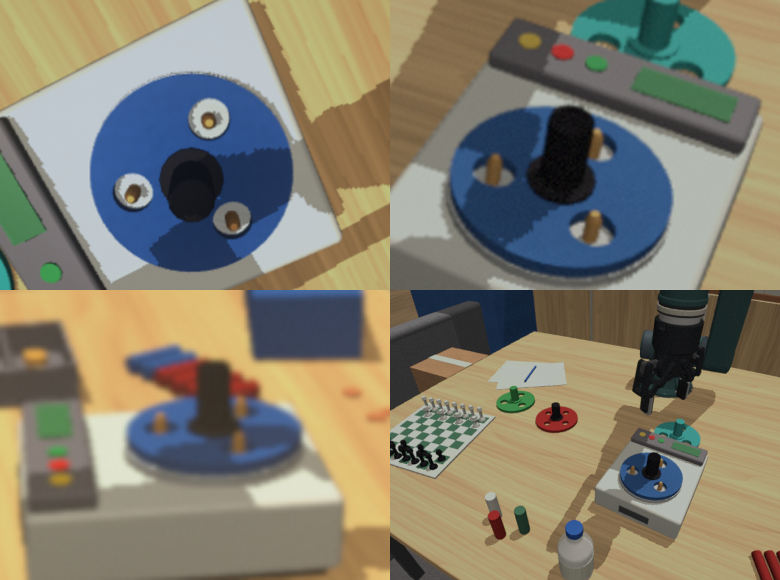

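The disc lies flat and centred at (590.5,112.9), with a 69.8 mm fitted radius at z=90. All three studs show through the holes, and the red disc is unmoved. Handing in.

```bash
python3 -c "
from station import order
order.job_done()"
```

```text
the job is handed in; nothing more can be done
```

The blue three-hole disc is flat on the turntable with all three studs through its holes, and the job is handed in. I gripped it by the post, lifted it, turned it about −29°, and lowered it over the studs. I let go only after the downward travel had stopped and the wrist force had reached about 5 N.

- **Position:** the last wrist view puts the disc centre at (590.5, 112.9), against (590.5, 112.3) for the studs. Its fitted radius is 69.8 mm with the top face at 90 mm, where the disc should lie.
- **Surroundings:** the red, green and turquoise discs look unmoved in the last scene picture. The gripper is open, with the fingertips at z ≈ 262 mm, touching nothing.
- **Time:** the arm finished at about 10.7 s of the 37 s allowed.
- **Disagreements:**
  - The disc height triangulated from the scene and wrist hole positions came out at 5.5 mm instead of 10 mm, because the hole masks also take in the lower rims.
  - The blurred side view gave a disc radius of 65 mm instead of 70 mm. I relied on the wrist view for position and angle.

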